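Mount the spring fixture on the test stand

TASK

Mount the spring fixture on the bed of the horizontal test stand: hook the tongue of its base plate under the blue lip, then swing the other edge down, lowering it rather than letting it fall, until the plate lies flat between the guides and end stops. Then push the red-knobbed locking lever over its stiff detent until it drops into the locked notch. Leave the two loose springs, the brass weight and the screwdriver where they are.

Things in the scene. Friction and masses are not known exactly. Their poses are not given: they have to be found in the camera images.
- fixture_grip (a point): Centre of the loose spring fixture's grey upright block, 26 (x) by 36 (y) by 60 mm tall; grasp it across the 36 mm. It is 40 mm above the plate's underside. Axes: x from tongue to tail edge, z up. Fixture about 0.55 kg, balanced within 15 mm of the block's axis, standing flat on the bench. A brass spring drum, 60 mm across, stands at x +27 to +45 mm, its top 35 mm above this point.
- tongue_tip (a point): Middle of the tip of the fixture plate's tongue, 3 mm above the underside, 44 mm towards -x from the block's centre; axes as the fixture's. Aluminium plate, 112 mm long (x) by 100 mm wide (y), from this tip on: 18 mm of tongue 6 mm thick and 80 mm wide, 80 mm of plate 10 mm thick, 14 mm of tail ledge 6 mm thick, all with one flat underside.
- bed (a point): Centre of the fixed stand's black bed floor, on its surface, 42 mm above the bench. x: from blue lip to end stops and lever; y: to the white gauge. The plate goes here, its x along this x. Back wall under the lip at x -58 mm, end stops (10 mm high, bevelled) at +58.5; side guides (14 mm high, bevelled) leave 2 mm each side. Seated, the block's centre is 40 mm above this, at x -14 to -9.5 mm.
- lip (a point): Middle of the lower front edge of the fixed blue lip, 104 mm wide (y), at bed x -47 mm, 11 mm above the bed floor; axes as the bed's. Overhang 11 mm, underside falling to 8 mm above the floor at the back wall; top 18 mm above the floor. The plate cannot go in level: the tongue goes under with the tail raised, 10 to 18 degrees suits.
- lever_knob (a point): Centre of the locking lever's red upright knob, 26 mm across, 40 mm tall, 90 mm above the bench, free all round to be pushed or pinched from above. Under it, 23 mm below this point, is the top of a flat steel arm to the pivot 75 mm away.
- lever_pivot (a point): Point on the lever's vertical pivot axis at knob height: bed x +80 mm, y 0; axes as the bed's. The knob goes round it at 75 mm radius, clockwise from above to lock. At lever value q the knob lies in direction -(0.175 + q) rad from bed +x. A steel hub stands here up to 21 mm below this point.
- lever (a joint): Locking lever angle, rad: 0 open, 1.45 locked notch (arm along bed -y), stop 1.46. Starts at 0 to 0.2 and stays where left. Light at first (1 to 2 N at the knob); a sprung ball detent stiffens it to about 8 N near 1.15 and is passed at 1.26, after which it drops into the notch. Its clamp dog passes 1.5 mm above the seated plate's tail ledge, so it locks only with the plate down.
- spring_a_mid (a point): Bystander: centre of a loose copper-coloured coiled flat spring, 66 mm across, 20 mm tall, on the bench.
- spring_b_mid (a point): Bystander: centre of another such spring.
- weight_mid (a point): Bystander: centre of a brass calibration weight, 48 mm across, 56 mm tall, on the bench.
- screwdriver_grip (a point): Bystander: handle of a screwdriver with a yellow handle, lying on the bench.

How it is judged (in metres and radians):
On the way, in this order (a step that is already met when the one before it is completed fails the run):
1. the tongue is at least 4 mm under the lip while the tail edge is still raised (plate tilted more than 3.5 degrees) (x of tongue_tip in the frame of lip between -0.014 and -0.004 m and z of tongue_tip in the frame of lip between -0.013 and -0.001 m and y of tongue_tip in the frame of bed between -0.012 and 0.012 m and angle between the z axis of fixture_grip and the z axis of bed, either way round above 0.06 rad), for 0.05 s.
2. the plate lies flat on the bed, tongue under the lip, with the lever not yet over its detent (x of fixture_grip in the frame of bed between -0.018 and -0.006 m and y of fixture_grip in the frame of bed between -0.005 and 0.005 m and z of fixture_grip in the frame of bed below 0.0425 m and x of tongue_tip in the frame of bed below -0.05 m and angle between the z axis of fixture_grip and the z axis of bed, either way round below 0.035 rad and value of joint lever below 0.8 rad), for 0.2 s.
At the end, for the whole second after the job is handed in: The plate lies flat on the bed (within 2 degrees and 2.5 mm), its tongue under the lip, between guides and end stops, at rest, and the lever stands in the locked notch (above 1.35 rad) (x of fixture_grip in the frame of bed between -0.018 and -0.006 m and y of fixture_grip in the frame of bed between -0.005 and 0.005 m and z of fixture_grip in the frame of bed below 0.0425 m and x of tongue_tip in the frame of bed below -0.05 m and angle between the z axis of fixture_grip and the z axis of bed, either way round below 0.035 rad and value of joint lever above 1.35 rad and linear speed of fixture below 0.01 m/s); the robot touches nothing.
It fails at once if the fixture falls or slams onto the bed (it turns faster than 5 rad/s at the bed, as when its tail drops from about 15 mm) (horizontal distance between fixture_grip and bed below 0.06 m and angular speed of fixture above 5 rad/s).
It fails at once if the first loose spring is moved more than 20 mm (distance of spring_a_mid from where it was at the start of the episode above 0.02 m).
It fails at once if the second loose spring is moved more than 20 mm (distance of spring_b_mid from where it was at the start of the episode above 0.02 m).
It fails at once if the brass weight is moved more than 20 mm (distance of weight_mid from where it was at the start of the episode above 0.02 m).
It fails at once if the screwdriver is moved more than 20 mm (distance of screwdriver_grip from where it was at the start of the episode above 0.02 m).
It also fails if it takes over 72 s, if anything falls off the work surface, if the arm or the gripper's body presses on something with over 40 N, if the wrist force passes 120 N, or if a joint passes its speed limit or range.

ROBOT

A 6-joint arm with a two-finger parallel gripper is mounted at the origin on the work surface. World frame = base frame: x ahead of the robot, y to its left, z up, the work surface at z = 0. Lengths are in mm, angles in rad, forces in N, time in s.
With the tool pointing down it reaches from about 250 to 850 mm from the base axis. Payload 12.5 kg.
Tool frame: the origin (TCP) lies on the centre line of the jaws, within the pads' length; the fingertips stand 25 mm ahead of it and the grasp point (between the pads) lies 6 mm ahead of it; z points along the fingers, y is the line along which they close (so a half turn about z gives the same grasp; the last joint's range is limited). The gripper opens to 93 mm and grips with 3 to 60 N. Pads are 15 mm wide; open, the fingers measure 128 mm over their backs; the gripper's body (75 mm by 188 mm) begins 65 mm behind the grasp point.
Start: joints at [-1.273, 0.351, 1.652, -0, 1.139, -0.085], TCP at [205.453, -510.17, 243.633] pointing down, gripper open.
Joint ranges: [-2.75, 2.75], [-0.79, 2.1], [0.01, 2.65], [-1.57, 4.71], [0.07, 3.14], [-2.87, 2.87]. Speed limits (rad/s): [2.22, 2.22, 2.79, 3.14, 3.14, 3.14].

INTERFACE

Orientations are given as [roll, pitch, yaw] about the fixed x, y, z axes, in that order (R = Rz(yaw) Ry(pitch) Rx(roll)).
In Python, from station import env, fingers, optics, order, current_time, current_joints, current_qd, current_joint_efforts, current_position, current_orientation, current_contact_force, current_ft_torque, current_gripper_width, current_grasp_force gives the robot as it stands. Calls block until the motion is done:
- env.goto(position, orientation): joint-space move of the TCP to a pose.
- env.servo_line(position, frame=None, max_speed=150): straight line of the TCP; frame=None keeps the orientation; max_speed is the mean speed in mm/s.
- env.move_j(angles): joint-space move.
- fingers.grip(opening, f_grip=None): opening from 0.0 (shut) to 1.0 (fully open); f_grip is the grip in N (None keeps the last); returns when the fingers have stopped.
- env.wait(seconds).
- env.solve_ik(position, orientation): joint angles nearest the present ones, or None.
- optics.grab_frame(name): name is "scene" or "top" or "wrist"; returns (picture, depth): 384x512x3 uint8, red, green, blue; 384x512 float32, mm along the optical axis (not along the pixel's ray), 0 where there is no reading.
- optics.get_calibration(name): a dict with "fx", "fy", "cx", "cy" (pixels), "R" (3x3) and "t" (3): a world point X has camera coordinates R X + t. Camera axes: x right, y down, z forward; pixel columns grow to the right and rows downward; lengths in mm; the calibration is good to about 2 mm. A picture is of the moment at which its call begins: read the wrist's pose just before it. get_calibration takes no time and is no camera call; for the wrist camera it gives the pose at the moment of the call.
A pose or a line that the arm cannot do raises env.IKError and nothing moves.
- order.job_done(): hands the job in; it is judged then, once.
Readings, each from a call of its own:
- current_time(): time.
- current_joints(): joint angles.
- current_qd(): joint speeds.
- current_joint_efforts(): joint torques, N m.
- current_position(): TCP position.
- current_orientation(): TCP orientation.
- current_contact_force(): force on the tool from outside, world axes, zero at the start.
- current_ft_torque(): the same for the moment, N m.
- current_gripper_width(): opening from 0.0 (shut) to 1.0 (fully open).
- current_grasp_force(): force on a finger pad.
Only numpy, scipy, OpenCV 4.12 (cv2) and the standard library are available. Lean on these libraries where they do the work, as an engineer would, in place of code of your own. Each camera call takes 0.05 s, during which the arm holds its last target. There are 200 camera calls.

## Working session

There is one attempt and no reset: what is moved stays moved. The work goes in short steps, each a Python script; the robot and the scene stay as the last script left them, time stands still between calls to the robot, and variables do not carry over. Pictures are saved under pics/ and viewed, at most 10 in all, crops included, and the job is handed in when it is done.

```bash
mkdir -p pics; ls; python3 - <<'E'
from station import *
import cv2,numpy as np
for n in ("top","scene"):
    p,d=optics.grab_frame(n); np.savez(f"{n}.npz",p=p,d=d,**optics.get_calibration(n))
    cv2.imwrite(f"pics/{n}0.png",cv2.resize(p[:,:,::-1],(800,600)))
    c=optics.get_calibration(n); print(n,c["fx"],c["cx"],c["R"].round(3).tolist(),c["t"])
    print((d==0).mean())
print(current_time(),current_orientation())
E
```

```text
pics
top 394.6445799797696 254.10551748641848 [[0.027, -1.0, 0.013], [-0.989, -0.028, -0.144], [0.144, -0.009, -0.99]] [-155.98635338  561.5451373  1103.99829057]
0.004084269205729167
scene 438.74228437753266 254.43913253086922 [[0.648, 0.762, -0.017], [0.49, -0.433, -0.757], [-0.584, 0.482, -0.654]] [-243.30411911 -262.26050446 1704.73236398]
0.004058837890625
0.1 [-3.14054678e+00 -7.16583263e-05  3.82789342e-01]
```

View pics/top0.png

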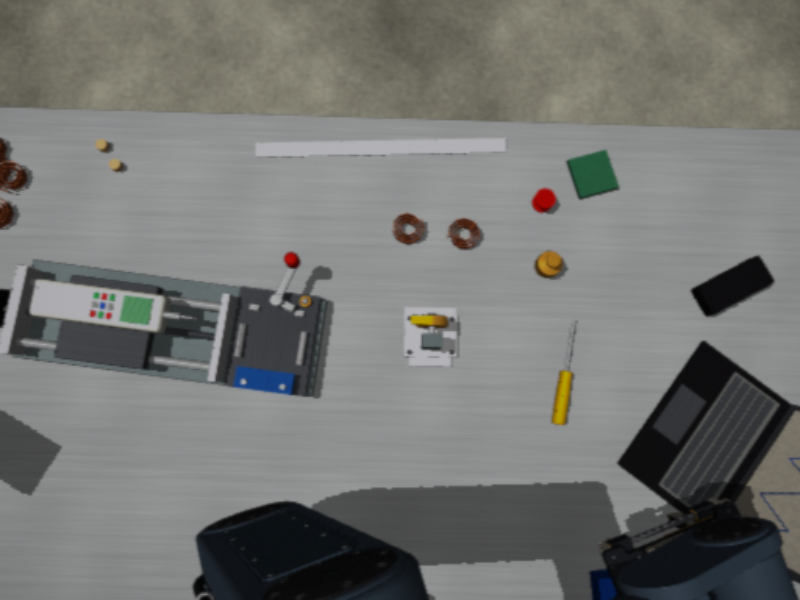

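View pics/scene0.png

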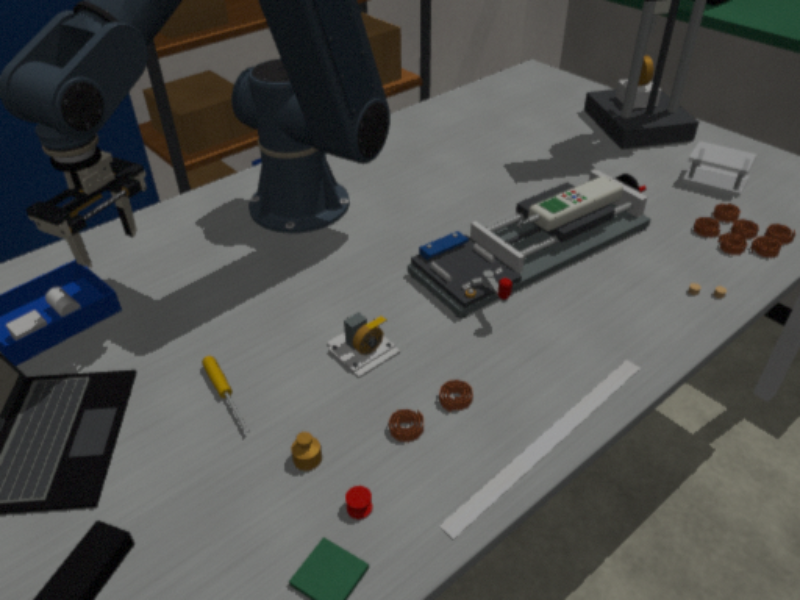

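Top view (800x600 px): blue lip (264,380), bed (270,335), knob (291,260), fixture block (431,340), drum (430,320), tongue towards the robot at (431,362), springs (408,229) and (464,234). The scene view agrees. Next, coarse positions from the top camera, plus where the wrist camera looks.

```bash
cat > h.py <<'E'
from station import *
import cv2,numpy as np
def ray(c,u,v,z):
    """pixel -> world point on the plane at height z"""
    R=np.array(c["R"]);t=np.array(c["t"]);o=-R.T@t
    d=R.T@np.array([(u-c["cx"])/c["fx"],(v-c["cy"])/c["fy"],1])
    return o+d*(z-o[2])/d[2]
def cloud(c,d):
    """depth image -> world points HxWx3"""
    v,u=np.mgrid[:d.shape[0],:d.shape[1]]
    P=np.dstack([(u-c["cx"])/c["fx"]*d,(v-c["cy"])/c["fy"]*d,d])-np.array(c["t"])
    return P@np.array(c["R"])
def snap(n,f):
    c=optics.get_calibration(n);p,d=optics.grab_frame(n)
    np.savez(f+".npz",p=p,d=d,**c); return c,p,d
def load(f):
    z=np.load(f+".npz");return {k:z[k] for k in("fx","fy","cx","cy","R","t")},z["p"],z["d"]
E
python3 - <<'E'
from h import *
c,p,d=load("top"); s=.64
for n,u,v,z in (("block",431,336,70),("tongue",431,364,3),("lip",264,380,60),("bed",272,335,42),("knob",291,260,110)):
    print(n,ray(c,u*s,v*s,z).round(0))
w=optics.get_calibration("wrist");R=w["R"];o=-R.T@w["t"]
print(o-current_position(),R.round(2).tolist(),w["fx"])
E
```

```text
block [ 502. -203.   70.]
tongue [ 455. -208.    3.]
lip [416.  94.  60.]
bed [498.  88.  42.]
knob [626.  49. 110.]
[ 65.08455789  26.3616199  141.63518858] [[0.37, -0.93, -0.0], [-0.9, -0.36, 0.26], [-0.24, -0.09, -0.97]] 275.68728141086217
```

```bash
python3 - <<'E'
from h import *
env.goto([500,-205,200],[np.pi,0,0]); env.wait(.2); print(current_joints().round(2) if hasattr(current_joints(),'round') else current_joints())
c,p,d=snap("wrist","fx1"); cv2.imwrite("pics/fx1.png",p[:,:,::-1])
env.goto([490,85,250],[np.pi,0,0]); env.wait(.2)
c,p,d=snap("wrist","bed1"); cv2.imwrite("pics/bed1.png",p[:,:,::-1]); print(current_time(),current_joints())
E
```

```text
[-0.48  0.38  1.72 -0.    1.04  1.1 ]
3.3083 [ 7.66384410e-02  2.48247158e-01  1.77689737e+00 -3.18445551e-05
  1.11677795e+00  1.64870610e+00]
```

View pics/fx1.png

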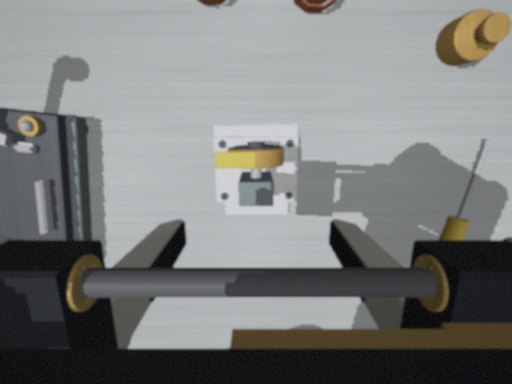

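View pics/bed1.png

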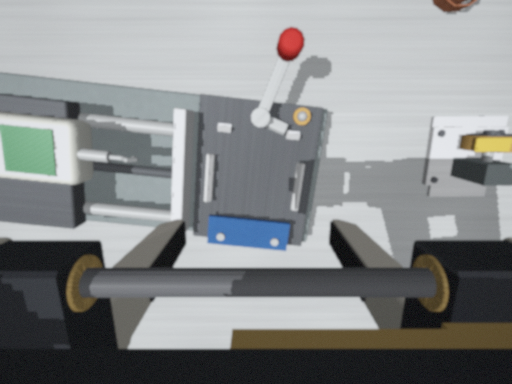

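Wrist views. In fx1, the fixture plate spans (213,125)–(298,213), the block top is at (256,188) and the tongue is at the bottom. In bed1, the blue lip is at (250,232), hub (262,117), knob (291,43), guides (210,178)/(299,187). The bed is turned by a few degrees.

```bash
cat > meas.py <<'E'
from h import *
def rect(xy): 
    r=cv2.minAreaRect(xy.astype(np.float32)); return np.round(r[0],1),np.round(r[1],1),round(r[2],2)
def onplane(c,mask,z):
    v,u=np.nonzero(mask); return np.array([ray(c,a,b,z)[:2] for a,b in zip(u,v)])
def biggest(m):
    n,l,s,_=cv2.connectedComponentsWithStats(m.astype(np.uint8)); return l==1+np.argmax(s[1:,4])
E
python3 - <<'E'
from meas import *
c,p,d=load("fx1"); P=cloud(c,d); X,Y,Z=np.moveaxis(P,2,0)
near=(abs(X-500)<90)&(abs(Y+205)<90)
print("bench z",np.median(Z[near&(Z<4)]),Z[near&(Z<4)].std())
m=biggest(near&(Z>4)&(Z<14)); print("plate",rect(P[m][:,:2]),np.median(Z[m]))
hsv=cv2.cvtColor(p,cv2.COLOR_RGB2HSV)
b=biggest(near&(Z>64)&(Z<76)&(hsv[...,1]<90)); print("block",rect(P[b][:,:2]),np.median(Z[b]),b.sum(),P[b][:,:2].mean(0))
vv,uu=np.nonzero(m);print("plate px",uu.min(),uu.max(),vv.min(),vv.max())
# plate edges from rows: sides, per x-bin
for lo in range(440,570,8):
    q=P[m&(X>=lo)&(X<lo+8)]
    if len(q): print(lo,q[:,1].min().round(1),q[:,1].max().round(1),len(q))
c,p,d=load("bed1"); P=cloud(c,d); X,Y,Z=np.moveaxis(P,2,0);hsv=cv2.cvtColor(p,cv2.COLOR_RGB2HSV)
H,S,V=cv2.split(hsv)
b=biggest((H>100)&(H<130)&(S>150)&(abs(Z-60)<6)); print("lip",rect(P[b][:,:2]),np.median(Z[b]))
m=biggest((abs(Z-69)<4)&(abs(X-575)<30)&(abs(Y-80)<30));print("hub",rect(P[m][:,:2]),np.median(Z[m]),m.sum())
k=biggest(((H<8)|(H>172))&(S>150)&(Z>104));print("knob",rect(P[k][:,:2]),np.median(Z[k]),k.sum())
g=(abs(Z-56)<3)&(S<60)&(V>100)&(abs(X-500)<50)
n,l,s,_=cv2.connectedComponentsWithStats(g.astype(np.uint8))
for i in range(1,n):
    if s[i,4]>20: print("guide?",s[i],rect(P[l==i][:,:2]),np.median(Z[l==i]))
print("bedz",np.median(Z[(abs(X-500)<20)&(abs(Y-88)<20)]))
E
```

```text
bench z 0.43988730629776435 0.7340083790328757
plate (array([ 507.9, -204.1]), array([100.7, 111.7]), 89.99) 9.839271678636207
block (array([ 496.3, -204.3]), array([26. , 35.1]), 0.09) 70.40654692303215 901 [ 496.96539324 -204.4191992 ]
plate px 214 298 124 213
448 -243.8 -165.5 184
456 -243.8 -165.5 338
464 -254.3 -154.9 163
472 -254.1 -155.2 251
480 -254.0 -154.5 286
488 -253.5 -154.5 303
496 -254.5 -154.9 292
504 -254.3 -154.0 414
512 -254.1 -154.4 109
520 -253.7 -237.7 98
528 -253.3 -155.1 129
536 -254.0 -154.0 278
544 -254.1 -153.8 569
552 -253.1 -154.0 588
560 -253.9 -154.4 327
lip (array([418.8,  95.8]), array([100.4,  35.8]), 84.03) 60.48328328823658
hub (array([579. ,  71.6]), array([20.6, 58.8]), 62.11) 67.36146699540595 676
knob (array([598.9,  61.6]), array([21.3, 86.4]), 73.62) 107.02632769069562 460
guide? [103 128  71   8 156] (array([546.8, 225.8]), array([84.4,  5.2]), 85.37) 57.33666385802434
guide? [271 128  16   6  52] (array([546.4,  58.9]), array([17.5,  6. ]), 89.84) 57.01375499657064
guide? [493 130  10   4  27] (array([ 544.9, -203.6]), array([10.5,  3.6]), 89.82) 53.95810372623468
guide? [187 135   3  21  25] (array([529.4, 167.5]), array([ 0.7, 24.4]), 83.51) 56.128104281278816
guide? [205 154   9  48 270] (array([489.1, 145. ]), array([ 7.5, 59.8]), 83.61) 55.70723573100601
guide? [185 157   4  48  56] (array([485.5, 172.3]), array([ 0.7, 59.8]), 83.92) 56.57558497905223
guide? [292 164  13  44 256] (array([478.2,  33.2]), array([ 8.2, 57.3]), 83.3) 55.586330638937966
guide? [131 168  42   9 221] (array([496.2, 215.5]), array([51.1,  8.4]), 85.7) 54.22855842261408
guide? [ 84 201  65   8 212] (array([452.6, 264.5]), array([79. ,  4.7]), 84.5) 56.770612856948574
bedz 342.8596420965256
```

```bash
cat > bedm.py <<'E'
from meas import *
def bedm(f):
    c,p,d=load(f); P=cloud(c,d); X,Y,Z=np.moveaxis(P,2,0)
    H,S,V=cv2.split(cv2.cvtColor(p,cv2.COLOR_RGB2HSV))
    lipm=biggest((H>100)&(H<130)&(S>120)&(abs(Z-60)<4)); L=P[lipm]
    print("lip",rect(L[:,:2]),np.median(L[:,2]))
    ys=np.arange(np.percentile(L[:,1],8),np.percentile(L[:,1],92),3)
    e=np.array([(L[abs(L[:,1]-y)<1.5][:,0].max(),y) for y in ys]); a=np.polyfit(e[:,1],e[:,0],1)
    print("lip front: x=%.2f at mid, yaw %.2f deg"%(np.polyval(a,L[:,1].mean()),-np.degrees(np.arctan(a[0]))),"mid y",(L[:,1].max()+L[:,1].min())/2)
    for y0,s in ((145,-1),(33,1)):
        g=P[(abs(Y-y0)<8)&(abs(X-484)<26)&(Z>53.5)&(Z<59)]
        xs=np.arange(462,506,3); e=np.array([(x,(s*g[abs(g[:,0]-x)<1.5][:,1]).max()*s) for x in xs if (abs(g[:,0]-x)<1.5).sum()>2])
        a=np.polyfit(e[:,0],e[:,1],1); print("guide inner y at x=485: %.2f yaw %.2f"%(np.polyval(a,485),np.degrees(np.arctan(a[0]))), "xrange",g[:,0].min(),g[:,0].max(),len(g))
    h=biggest((abs(X-572)<25)&(abs(Y-80)<25)&(Z>60)&(Z<73)&(V>130)&(S<70)); print("hub",rect(P[h][:,:2]),np.median(P[h][:,2]))
    k=biggest(((H<8)|(H>172))&(S>130)&(Z>107)); 
    print("knob",rect(P[k][:,:2]),np.median(P[k][:,2]),k.sum())
E
python3 - <<'E'
from bedm import *
env.goto([455,88,190],[np.pi,0,np.radians(-6)]); env.wait(.2)
c,p,d=snap("wrist","bed2"); cv2.imwrite("pics/bed2.png",p[:,:,::-1])
for f in("bed1","bed2"): bedm(f)
print(current_time())
E
```

```text
lip (array([418. ,  95.9]), array([103.5,  37.4]), 83.8) 60.46123146879719
lip front: x=436.38 at mid, yaw -6.09 deg mid y 95.74257332980554
guide inner y at x=485: 142.72 yaw -6.60 xrange 459.4584431101854 509.97699988047464 206
guide inner y at x=485: 34.94 yaw -5.73 xrange 458.13360766786764 506.6369479450037 207
hub (array([575.5,  76.7]), array([21. , 48.6]), 73.43) 67.84170284926495
knob (array([598.5,  62.3]), array([18. , 85.8]), 72.18) 107.62688258392815 235
lip (array([417.9,  95.9]), array([103.8,  37.7]), 83.36) 60.46605434322472
lip front: x=436.35 at mid, yaw -6.13 deg mid y 96.1157666053578
guide inner y at x=485: 142.38 yaw -7.31 xrange 458.65886107850696 509.68249303117915 323
guide inner y at x=485: 35.18 yaw -6.22 xrange 458.0257575592474 506.4945465352143 315
hub (array([575.2,  73.4]), array([21.1, 51.1]), 61.35) 67.62792473167153Traceback (most recent call last):
  File "<stdin>", line 4, in <module>
  File "bedm.py", line 15, in bedm
    k=biggest(((H<8)|(H>172))&(S>130)&(Z>107));
  File "meas.py", line 7, in biggest
    n,l,s,_=cv2.connectedComponentsWithStats(m.astype(np.uint8)); return l==1+np.argmax(s[1:,4])
                                                                              ~~~~~~~~~^^^^^^^^^
    return _wrapfunc(a, 'argmax', axis=axis, out=out, **kwds)
    return bound(*args, **kwds)
ValueError: attempt to get argmax of an empty sequence
```

View pics/bed2.png

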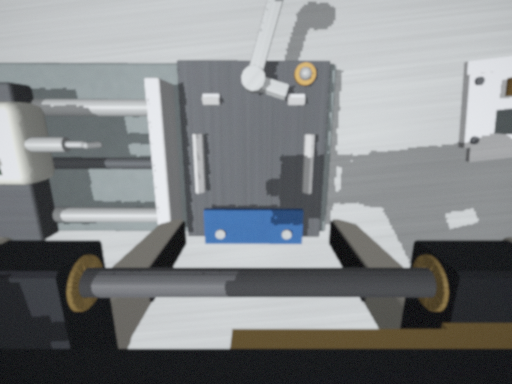

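bed2 shows the lip square in view at (253,226), the hub at (253,78), the guides at x≈198/309 and the end stops at (210,99)/(297,99). That puts the bed origin at about (483.2, 88.9) with yaw about -6.1°. I'll check the hub and knob, then grasp and lift.

```bash
python3 - <<'E'
from meas import *
psi=np.radians(-6.15); O=np.array([483.2,88.9]); B=np.array([[np.cos(psi),-np.sin(psi)],[np.sin(psi),np.cos(psi)]])
c,p,d=load("bed2"); print("hub bed",B.T@(ray(c,253,78,69)[:2]-O))
c,p,d=load("bed1"); print("hub bed",B.T@(ray(c,262,117,69)[:2]-O))
P=cloud(c,d)
H,S,V=cv2.split(cv2.cvtColor(p,cv2.COLOR_RGB2HSV)); v,u=np.mgrid[:384,:512]
k=((H<8)|(H>172))&(S>130)&(abs(u-291)<25)&(abs(v-43)<25)
top=k&(abs(P[...,2]-110)<3)
print(k.sum(),top.sum()); K=P[top][:,:2]; print(rect(K)); b=B.T@(np.array(rect(K)[0])-O); print("knob bed",b,"q",-np.arctan2(b[1],b[0]-80)-.175,np.hypot(b[1],b[0]-80))
# heights around the bed
X,Y,Z=np.moveaxis(P,2,0); print("gauge top",np.percentile(Z[(v>100)&(v<225)&(u<200)&(Z<250)],[50,99]))
# fixture grasp
env.goto([496.2,-204.3,120],[np.pi,0,0]); env.servo_line([496.2,-204.3,45],max_speed=100)
fingers.grip(0.0,f_grip=50); print(current_gripper_width()*93,current_grasp_force(),current_position())
env.servo_line([496.2,-204.3,150],max_speed=80); print(current_contact_force(),current_grasp_force(),current_time())
E
```

```text
hub bed [78.82128315  0.26338906]
hub bed [79.3650691  -1.73916249]
606 235
(array([631. ,  52.1]), array([17.9, 17.7]), 1.7)
knob bed [150.89183482 -20.75413655] q 0.10979938889574775 73.8673569886742
gauge top [ 66.61774817 119.17776248]
35.912670411741615 49.95214104652405 [ 496.14965933 -204.26843624   44.97747471]
[-0.08426143  0.1336173  -5.75305696] 49.94844317436218 8.3917
```

The fixture is held (36 mm, 5.75 N) and the bed geometry agrees to about 1 mm. Next, tilt to 16°, hover in front of the lip and check.

```bash
cat > fxp.py <<'E'
from meas import *
psi=np.radians(-6.15); O=np.array([483.0,88.8,42.0])
Rz=cv2.Rodrigues(np.array([0,0,psi]))[0]
def pose(x,y,z,deg):
    """TCP pose putting the middle of the tongue tip's lower edge at bed (x,y,z), tail raised by deg"""
    a=np.radians(-deg); Ry=cv2.Rodrigues(np.array([0,a,0]))[0]
    return (O+Rz@(np.array([x,y,z])+Ry@np.array([44,0,45.]))).tolist(),[np.pi,a,psi]
E
python3 - <<'E'
from fxp import *
env.goto(*pose(-40,0,70,16)); p,o=pose(-40,0,14,16); env.servo_line(p,max_speed=80); env.wait(.2)
print(current_position()-p,current_contact_force(),current_time())
c,p,d=snap("wrist","pre"); s,ps,ds=snap("scene","pres")
im=cv2.resize(p[:,:,::-1],(400,300)); b=cv2.resize(ps[110:230,230:390,::-1],(400,300),interpolation=cv2.INTER_CUBIC)
cv2.imwrite("pics/pre.png",np.hstack([im,b]))
E
```

```text
[0.24307738 0.05324734 0.45383485] [ 0.28038406  0.26502733 -4.23811498] 10.575
```

View pics/pre.png

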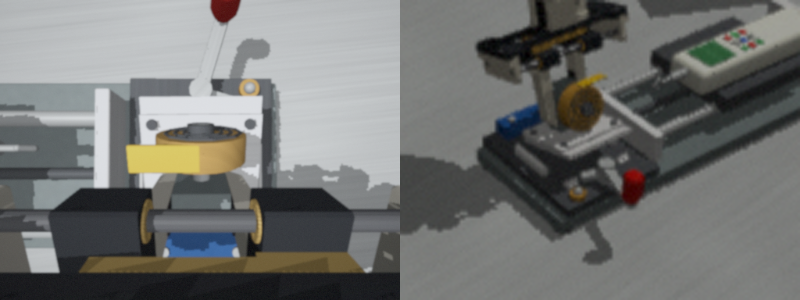

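The left half (wrist) shows the plate centred over the guides, with its tail edge at (202,96) just short of the hub (202,87) and the lip centred at (202,243). The right half (scene) shows the plate hovering tilted, with the tongue facing the lip. Now I'll insert.

```bash
python3 - <<'E'
from fxp import *
def go(x,z,deg,v):
    p,o=pose(x,0,z,deg); env.servo_line(p,o,max_speed=v)
    F=current_contact_force(); print((x,z,deg),"F",(Rz.T@F).round(2),"err",(Rz.T@(current_position()-p)).round(2),round(current_time(),2)); return F
env.wait(.2); print(current_contact_force())
go(-42,5,16,30)
for f in (.33,.66,1):
    F=go(-42-13*f,5-4*f,16,15)
    if np.hypot(F[0],F[1])>12: print("stop");break
E
```

```text
[ 0.03954021  0.2085524  -5.05587651]
(-42, 5, 16) F [ 0.31 -1.2  -5.01] err [-0.1  -0.   -0.22] 11.33
(-46.29, 3.6799999999999997, 16) F [ 0.11 -0.28 -6.05] err [-0.02  0.01  0.07] 11.78
(-50.58, 2.36, 16) F [ 0.46 -0.66 -4.62] err [-0.03  0.03  0.  ] 12.23
(-55, 1, 16) F [ 0.01  0.07 -5.63] err [-0.04  0.01 -0.01] 12.69
```

No contact on the way in. Hold briefly, then swing the tail down while monitoring force.

```bash
python3 - <<'E'
from fxp import *
env.wait(.15)
for deg,z,x in [(13,.9,-55),(10,.8,-55),(7,.7,-55.2),(5,.6,-55.3),(3.5,.5,-55.4),(2,.4,-55.5),(1,.3,-55.5),(0,.2,-55.5)]:
    p,o=pose(x,0,z,deg); env.servo_line(p,o,max_speed=10)
    F=Rz.T@current_contact_force(); print(deg,"F",F.round(2),"M",np.round(Rz.T@current_ft_torque(),2),"err",(Rz.T@(current_position()-p)).round(2),round(current_time(),2))
    if np.hypot(F[0],F[1])>12 or F[2]>12: print("stop");break
env.wait(.3); print(current_contact_force())
c,p,d=snap("wrist","flat"); s,ps,ds=snap("scene","flats")
cv2.imwrite("pics/flat.png",np.hstack([cv2.resize(p[:,:,::-1],(400,300)),cv2.resize(ps[110:230,230:390,::-1],(400,300),interpolation=cv2.INTER_CUBIC)]))
E
```

```text
13 F [-0.37  0.12 -5.92] M [0.03 0.4  0.01] err [-0.02 -0.07 -0.07] 13.32
10 F [ 0.53  0.2  -6.31] M [ 0.01  0.38 -0.01] err [-0.06 -0.04 -0.06] 13.81
7 F [-0.5  -0.14 -5.26] M [0.02 0.36 0.01] err [-0.08 -0.03 -0.07] 14.28
5 F [-0.2  -0.44 -5.48] M [ 0.02  0.25 -0.04] err [-0.   -0.03 -0.07] 14.64
3.5 F [ 0.81  0.84 -5.42] M [0.   0.23 0.06] err [ 0.06 -0.03 -0.05] 14.96
2 F [-0.43  0.19 -5.68] M [ 0.08  0.15 -0.01] err [ 0.07 -0.02 -0.06] 15.28
1 F [-0.35  0.08 -5.85] M [0.03 0.12 0.04] err [ 0.08 -0.02 -0.04] 15.54
0 F [-0.27 -0.3  -5.6 ] M [0.02 0.07 0.01] err [ 0.09 -0.01 -0.04] 15.81
[-0.30673168  0.25963878 -5.38245344]
```

View pics/flat.png

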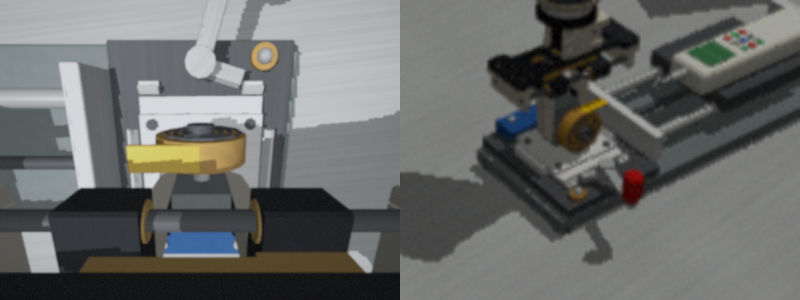

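The plate is flat between the guides (135/265 px) and in front of the end stops (148,88)/(254,88), but it still hangs a fraction above the floor. Lower until contact, release, retreat and inspect.

```bash
python3 - <<'E'
from bedm import *
from fxp import *
for z in np.arange(0,-2.1,-.2):
    p,o=pose(-55.5,0,z,0); env.servo_line(p,o,max_speed=5); env.wait(.1)
    F=np.mean([current_contact_force() for _ in range(3)],0); print(round(z,1),F.round(2))
    if F[2]>-3: break
fingers.grip(0.6); p=current_position(); env.servo_line([p[0],p[1],200],max_speed=120)
p=O+Rz@np.array([-10,0,0]); env.goto([p[0],p[1],200],[np.pi,0,psi]); env.wait(.2)
c,im,d=snap("wrist","rel"); P=cloud(c,d); Q=(P-O)@Rz
b=(abs(Q[...,0]+12)<25)&(abs(Q[...,1])<25)&(abs(Q[...,2]-70)<4); 
S=cv2.cvtColor(im,cv2.COLOR_RGB2HSV)[...,1]; b=biggest(b&(S<90)); print("block top (bed)",rect(Q[b][:,:2]),np.median(Q[b][:,2]))
t=(abs(Q[...,2]-10)<6)&(abs(Q[...,1])<48)&(Q[...,0]<43)&(Q[...,0]>36); u=(abs(Q[...,2]-6)<6)&(abs(Q[...,1])<45)&(Q[...,0]<56)&(Q[...,0]>47)
print("plate z",np.median(Q[t][:,2]),"ledge z",np.median(Q[u][:,2]),current_time())
E
```

```text
0.0 [-0.1   0.37 -4.89]
-0.2 [-2.32 -0.06  0.99]
block top (bed) (array([-11.4,  -0.3]), array([26., 36.]), 0.12) 70.43388176607081
plate z 10.331153390493192 ledge z 6.436906412240258 19.0667
```

Seated at block x -11.4, y -0.3, flat. Now pinch the knob and swing the lever.

```bash
python3 - <<'E'
from fxp import *
def kp(q,z,dr=0):
    a=-(.175+q); k=O+Rz@np.array([80+75*np.cos(a),75*np.sin(a),0]); return [k[0],k[1],z],[np.pi,0,a+psi+np.pi]
p,o=kp(.11,180); env.goto(p,o); p,o=kp(.11,101); env.servo_line(p,o,max_speed=100)
fingers.grip(0.0,f_grip=25); print("w",current_gripper_width()*93,current_contact_force().round(1),current_joints())
for q in list(np.arange(.2,1.4,.12))+[1.4,1.45]:
    p,o=kp(q,101); env.servo_line(p,o,max_speed=50); F=current_contact_force(); print(round(q,2),(Rz.T@F).round(1))
    if np.linalg.norm(F)>35: print("stop");break
env.wait(.3); print(current_contact_force(),current_gripper_width()*93)
fingers.grip(0.6); p=current_position(); env.servo_line([p[0],p[1],200],max_speed=120)
p=O+Rz@np.array([20,0,0]); env.goto([p[0],p[1],230],[np.pi,0,psi]); env.wait(.2)
c,im,d=snap("wrist","end"); cv2.imwrite("pics/end.png",im[:,:,::-1]); Q=(cloud(c,d)-O)@Rz
H,S,V=cv2.split(cv2.cvtColor(im,cv2.COLOR_RGB2HSV))
k=biggest(((H<8)|(H>172))&(S>130)&(abs(Q[...,2]-68)<3)); b=rect(Q[k][:,:2])[0]; print("knob",b,"q",-np.arctan2(b[1],b[0]-80)-.175)
g=biggest((abs(Q[...,0]+12)<25)&(abs(Q[...,1])<25)&(abs(Q[...,2]-70)<4)&(S<90)); print("block",rect(Q[g][:,:2]),np.median(Q[g][:,2]),current_time())
E
```

```text
w 25.355098721062763 [1.5 1.  1.7] [ 7.99429426e-03  6.64616631e-01  1.52947566e+00  9.22915530e-05
  9.47293065e-01 -1.17042341e+00]
0.2 [-2.   0.6  1.7]
0.32 [-0.8  0.4  2.4]
0.44 [-1.6  1.4  4.3]
0.56 [-2.2  1.   4. ]
0.68 [-2.7  2.1  4. ]
0.8 [-3.5  3.2  4.4]
0.92 [-2.7  4.1  5.3]
1.04 [-3.6  4.3  4.1]
1.16 [ 7.8 10.6 -2.4]
1.28 [2.9 7.  2. ]
1.4 [-3.1  6.   5.9]
1.45 [1.6 5.5 1. ]
[1.21573396 5.46775988 2.05665275] 24.883766959304563
knob [ 76.5 -73.9] q 1.443122261503549
block (array([-11.6,  -0.4]), array([26.9, 35.6]), 0.86) 70.4354312608392 30.6667
```

View pics/end.png

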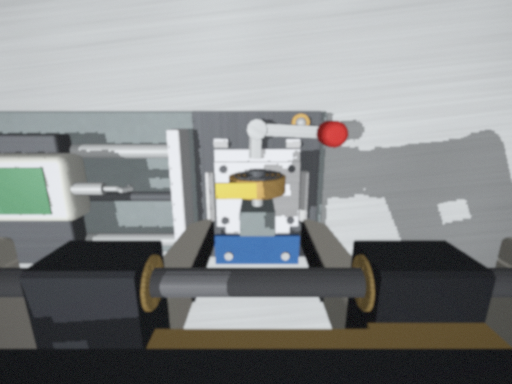

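The lever arm now points along bed -y, with the knob at (333,133), the hub at (257,130) and the dog over the tail ledge (q≈1.44). The plate is flat under the lip and the robot is clear.

```bash
python3 -c "
from station import *
print(order.job_done())"
```

```text
the job is handed in; nothing more can be done
None
```

I mounted the spring fixture flat under the blue lip, pushed the lever into its locked notch (measured about 1.44 rad), and handed the job in at about 31 s; the final verdict was not returned to me.

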